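# Weigh a hobby piece on the two-pan balance

### The arm

A 7-joint arm with a two-finger parallel gripper is mounted at the origin on a cart in front of the work surface, level with it; the furniture and walls round the work are solid. World frame = base frame: x ahead of the robot, y to its left, z up, the work surface at z = 0. Lengths are in m, angles in rad, forces in N, time in s.
With the tool pointing down it reaches from about 0.425 to 0.95 m from the base axis. Payload 4.7 kg.
Tool frame: the origin (TCP) lies on the centre line of the jaws, within the pads' length; the fingertips stand robot.nose_length ahead of it and the grasp point (between the pads) lies 8 mm behind it (robot.nose_length is the distance from the TCP to the fingertips, in m); z points along the fingers, y is the line along which they close (so a half turn about z gives the same grasp; the last joint's range is limited). The gripper opens to 85 mm and grips with 20 to 120 N. Pads are 22 mm wide; open, the fingers measure 114 mm over their backs; the gripper's body (76 mm by 85 mm) begins 54 mm behind the grasp point. The pads swing forward as they close: fully open they stand 13 mm farther back than shut.
Start: joints at [1.119, 0.469, -0.049, 1.532, 0.024, 1.141, -0.082], TCP at [0.277, -0.616, 0.242] pointing down, gripper open.
Joint ranges: [-2.59, 2.59], [-0.33, 1.99], [-1.39, 1.29], [0.1, 2.45], [-1.04, 4.18], [0.21, 1.99], [-2.66, 2.66]. Speed limits (rad/s): [2.57, 2.57, 3.14, 3.14, 3.14, 3.14, 3.14].

### API

Orientations are given as [roll, pitch, yaw] about the fixed x, y, z axes, in that order (R = Rz(yaw) Ry(pitch) Rx(roll)).
In Python, from plant import robot gives the robot as it stands. Calls block until the motion is done:
- robot.goto(position, orientation): joint-space move of the TCP to a pose.
- robot.move_straight(position, vel=0.15, attitude=None, contact_N=None): straight line of the TCP; attitude=None keeps the orientation; vel is the mean speed in m/s. With contact_N (N) it stops when the force on the tool has changed by that much, and returns True; else False.
- robot.move_joints(angles): joint-space move.
- robot.grip(opening, strength=None): opening from 0.0 (shut) to 1.0 (fully open); strength is the grip in N (None keeps the last); returns when the fingers have stopped.
- robot.sleep(seconds).
- robot.inverse_kinematics(position, orientation): joint angles nearest the present ones, or None.
- robot.sense(): the state.
- robot.grab_frame(name): name is "scene" or "top" or "wrist"; returns a dict with "image" (400x640x3 uint8, red, green, blue), "range_z" (400x640 float32, m along the optical axis (not along the pixel's ray), 0 where there is no reading), "fx", "fy", "cx", "cy" (pixels), "dist_coeffs" ([k1, k2, p1, p2, k3] as OpenCV has them; the pictures are not rectified), "R" (3x3) and "t" (3): a world point X has camera coordinates R X + t. Camera axes: x right, y down, z forward; pixel columns grow to the right and rows downward; lengths in m; the calibration is good to about 2 mm. A picture is of the moment at which its call begins.
A pose or a line that the arm cannot do raises robot.IKError and nothing moves.
- robot.close_job(): hands the job in; it is judged then, once.
The state is a dict: "t": time; "joint_pos": joint angles; "joint_velocities": joint speeds; "effort": joint torques, N m; "tcp_pos": TCP position; "tcp_rot": TCP orientation; "wrist_force": force on the tool from outside, world axes, zero at the start; "torque": the same for the moment, N m; "opening": opening from 0.0 (shut) to 1.0 (fully open); "gripper_force": force on a finger pad.
Only numpy, scipy, OpenCV 4.12 (cv2) and the standard library are available. Lean on these libraries where they do the work, as an engineer would, in place of code of your own. Each camera call takes 0.05 s, during which the arm holds its last target. There are 200 camera calls.

### The job

Counterpoise the hobby piece on the left pan of the balance: feel how heavy it is, then put the right slotted weight, or both together, on the right pan so that the beam settles level; a weight not needed lies flat on the desk in the end. Slide each weight in sideways under the stem's cap until the stem meets the end of its slot, and set it down flat there. The pivots are delicate, so never push, press or drop on the balance with more than 10 N, never let the right pan go right down to its lower stop, by too much weight or by pressing, and leave the pieces and the other things on the desk alone.

Things in the scene. Friction and masses are not known exactly. Their poses are not given: they have to be found in the camera images.
- balance: Two-pan balance fixed to the desk: grey base 110 x 220 mm, 18 mm high, central housing with an upright white scale plate (62 mm wide along y, top at 108 mm). Origin under the base's centre, x away from the robot at yaw 0, y along the beam to the left, z up. The beam turns about x, 45 mm up; a linkage keeps both pans level.
- beam (a joint): Beam tilt, rad: 0 level, positive = weight (right) pan down; stops at -0.12 (as it starts, piece down) and +0.12. The pans stand 85 mm from the pivot: 0.01 rad = 0.85 mm of pan height. A centring spring of 0.42 N m/rad acts: 10 g too much gives about 0.02 rad, 60 g or more the stop. Damped (0.1 N m s/rad), settles within 1.5 s.
- pan_w_top (a point): Centre of the top of the right (weight) pan: flat, round, 84 mm across, 75 mm above the desk when level, 85 mm at the start. A fixed steel stem of 7 mm diameter rises from it to a flat cap of 16 mm diameter; the cap's underside is 34 mm, its top 40 mm above the pan. Axes as the balance's. Measured poses can be off by 2 mm: feel for the stem.
- pan_p_top (a point): Centre of the top face of the left pan (flat, 84 mm, no stem), on which the piece to be weighed stands.
- cap_top (a point): Centre of the top of the stem's cap, 40 mm above the weight pan; pressing gently here (closed fingers) pushes the weight pan down against the imbalance.
- weight_l: Large slotted steel weight, 200 g: disc 56 mm across, 14 mm thick, two flats 50 mm apart (y = -25, +25) to grip. Origin: middle of the underside. Slot 11 mm wide (mouth flared to 17), open to its +x (away from the robot within 0.5 rad), its end 4.5 mm behind the middle (stem touches 1 mm past centre). Passes only sideways under the cap; both fit stacked, either way.
- weight_s: Small slotted steel weight, 100 g: as the large one but 43 mm in diameter, 12 mm thick, flats 38 mm apart (at y = -19 and +19 mm); same slot, same origin and axes.
- pot: Squat round paint pot, 42 x 38 x 46 mm with a domed lid; origin in the middle of its underside. One of the three pieces, of which one (it varies which) stands on the left pan and two wait on the plinth. Their weights are not marked: the three weigh 100, 200 and 300 g (within 4 %), in no stated order.
- rock: Sculpted grey rock on a stub, mushroom-like, 43 x 53 x 49 mm; origin under its middle. One of the three pieces.
- hat: Bent cone bottle like a gnome's hat, 39 x 46 mm foot, 76 mm high; origin under its middle. One of the three pieces.
- plinth: Low wooden stand at the back, 75 x 150 mm, 64 mm high, fixed; origin under its centre. The two pieces on it wait and are not touched.
- dropper: Dropper bottle, 26 x 26 x 81 mm, standing on the desk; not part of the job.
- squat_pot: Squat paint pot with rounded lid, 40 x 36 x 38 mm, standing on the desk; not part of the job.
- wood_brush: Wooden paint brush, 8 x 110 x 8 mm, lying on the desk along its own y; not part of the job.
Mind the look-alikes: they are no part of the job. Leave any pink look-alike of the hat alone. What is shaped like the weight_s but black or pink is not meant.

How it is judged:
By the outcome, as a careful person would: the job done as asked, in the order asked, and still so for the second after the job is handed in, with the robot touching nothing.
It also fails if it takes over 67 s, if anything falls off the work surface, if the arm or the gripper's body presses on something with over 40 N, if the wrist force passes 120 N, or if a joint passes its speed limit or range.

## Working session

There is one attempt and no reset: what is moved stays moved. The work goes in short steps, each a Python script; the robot and the scene stay as the last script left them, time stands still between calls to the robot, and variables do not carry over. Pictures are saved under pics/ and viewed, at most 10 in all, crops included, and the job is handed in when it is done.

```bash
ls; mkdir -p pics
python3 - <<'E'
from plant import robot
import cv2,numpy as np
for n in("scene","top"):
    f=robot.grab_frame(n); np.savez(f"pics/{n}.npz",**f)
    cv2.imwrite(f"pics/{n}0.png",f["image"][:,:,::-1])
    print(n,f["fx"],f["dist_coeffs"],f["t"],f["R"])
print(robot.nose_length,robot.sense())
E
```

```text
pics
scene 467.888670946098 [-0.0333566  0.         0.         0.         0.       ] [-0.14638665 -0.35183998  1.61613661] [[ 0.02531566  0.99956906  0.01485988]
 [ 0.70932318 -0.00748632 -0.70484365]
 [-0.70442866  0.02838404 -0.70920703]]
top 408.847145376871 [-0.04826104  0.          0.          0.          0.        ] [0.11016887 0.57193368 0.88286585] [[-2.15339536e-03 -9.99749228e-01  2.22899790e-02]
 [-9.96272704e-01  2.22709117e-04 -8.62591998e-02]
 [ 8.62326042e-02 -2.23926478e-02 -9.96023347e-01]]
0.011 {'t': 0.1, 'joint_pos': array([ 1.11910785,  0.46935345, -0.04858413,  1.53358255,  0.02409988,
        1.14101202, -0.08228296]), 'joint_velocities': array([-3.57829834e-05, -9.70477466e-04, -1.74980975e-04, -3.30785337e-03,
       -3.48951748e-04, -5.14474455e-04, -7.02481132e-04]), 'effort': array([ 2.73847281e-04, -5.11517143e+01, -4.73345560e-02, -2.38391769e+01,
        1.07551142e-02,  4.35473659e-03,  1.28410835e-05]), 'tcp_pos': array([ 0.27675218, -0.6150941 ,  0.24136784]), 'tcp_rot': array([-3.13982410e+00,  6.73562600e-05,  4.22825066e-01]), 'wrist_force': array([-0.02301173,  0.32573331, -0.07523633]), 'torque': array([ 0.00543861, -0.0184577 ,  0.03443254]), 'gripper_force': 0.0, 'opening': 0.9982467263994141}
```

View pics/top0.png

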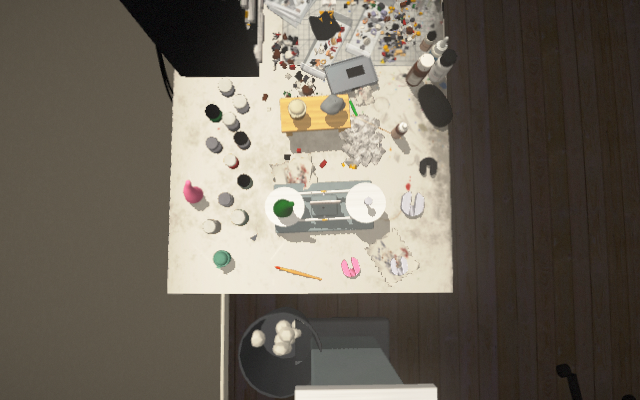

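View pics/scene0.png

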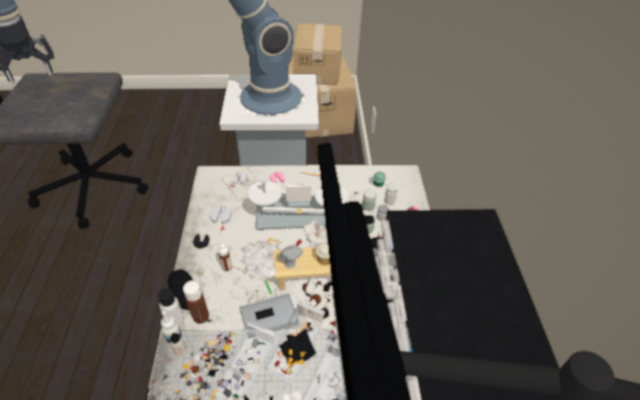

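The top view shows the hat (green) on the left pan at (283,208), and the right pan at (366,202). There is a silver weight at (412,205) and something silvery on a paper at (396,266). The black one at (428,167) and the pink one at (351,268) are look-alikes. I'll enlarge that area to confirm.

```bash
cat > h.py <<'E'
import numpy as np,cv2
def world(f,u,v,z=None):
    """pixel -> world, from depth or on the plane at height z"""
    K=np.array([[f["fx"],0,f["cx"]],[0,f["fy"],f["cy"]],[0,0,1]])
    p=cv2.undistortPoints(np.array([[[u,v]]],float),K,np.array(f["dist_coeffs"]))[0,0]
    r=np.array([p[0],p[1],1.]);R=f["R"];t=f["t"]
    c=-R.T@t;d=R.T@r
    s=f["range_z"][int(round(v)),int(round(u))] if z is None else (z-c[2])/d[2]
    return c+s*d
E
python3 - <<'E'
from h import *
f=dict(np.load("pics/top.npz"))
im=f["image"][:,:,::-1]
c=im[150:290,260:450]; cv2.imwrite("pics/crop1.png",cv2.resize(c,None,fx=4.2,fy=4.2,interpolation=cv2.INTER_CUBIC))
for u,v in[(412,205),(396,266),(428,167),(351,268),(366,202),(283,208),(355,215),(325,207)]: print(u,v,world(f,u,v).round(3))
E
```

```text
412 205 [ 0.556 -0.105  0.016]
396 266 [ 0.42  -0.068  0.012]
428 167 [ 0.646 -0.15  -0.002]
351 268 [0.416 0.032 0.005]
366 202 [0.555 0.014 0.124]
283 208 [0.543 0.178 0.122]
355 215 [0.531 0.032 0.086]
325 207 [0.549 0.092 0.057]
```

View pics/crop1.png

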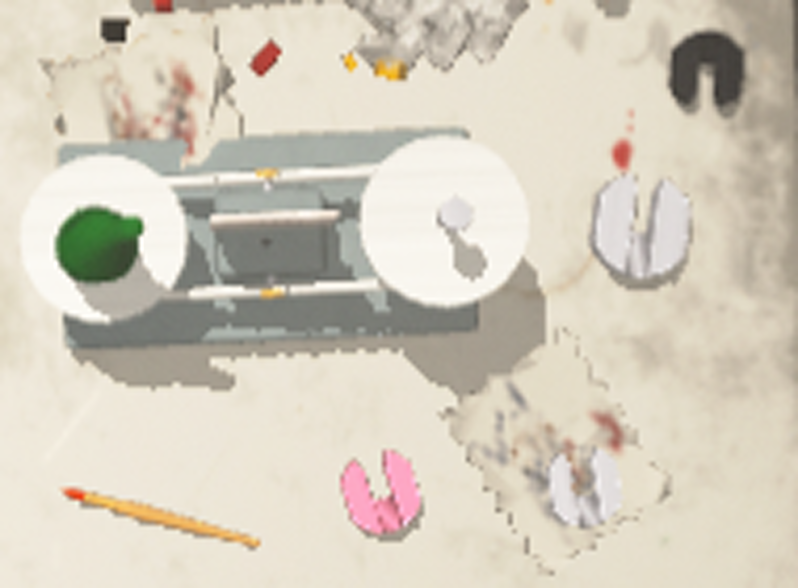

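Candidates in the crop: the large silver weight at (640,228), i.e. top pixel (412,204), and the small silver weight at (585,487), i.e. (399,266). Black (708,72) and pink (382,493) are the look-alikes. The bare steel pair fits the description: 56 and 43 mm, slots facing away. The hat is on the left pan. Next I'll get a close wrist view of both weights and the pan.

Run:
```python
from h import *
from plant import robot
f=dict(np.load("pics/top.npz"))
for n,(x,y),z in[("cap",(457,212),.125),("panw",(445,221),.085),("panp",(103,239),.065),("L",(642,226),.014),("S",(585,486),.012)]:
    print(n,world(f,260+x/4.2-.4,150+y/4.2-.4,z).round(4))
robot.goto([.47,-.06,.30],[np.pi,0,0])
robot.sleep(.3)
f=robot.grab_frame("wrist");np.savez("pics/w1.npz",**f)
cv2.imwrite("pics/w1.png",cv2.resize(f["image"][:,:,::-1],(800,500)))
s=robot.sense();print(s["t"],s["tcp_pos"],s["joint_pos"],s["wrist_force"])
```

```text
cap [0.5587 0.0094 0.125 ]
panw [0.5575 0.0094 0.085 ]
panp [0.55   0.1789 0.065 ]
L [ 0.5601 -0.107   0.014 ]
S [ 0.4218 -0.0741  0.012 ]
2.5667 [ 0.47002526 -0.06024284  0.29992353] [ 0.43659402  0.11224998 -0.43101803  1.89490265  0.05133588  1.14526438
 -1.58447353] [-0.58694409  0.29807426  0.73952794]
```

View pics/w1.png

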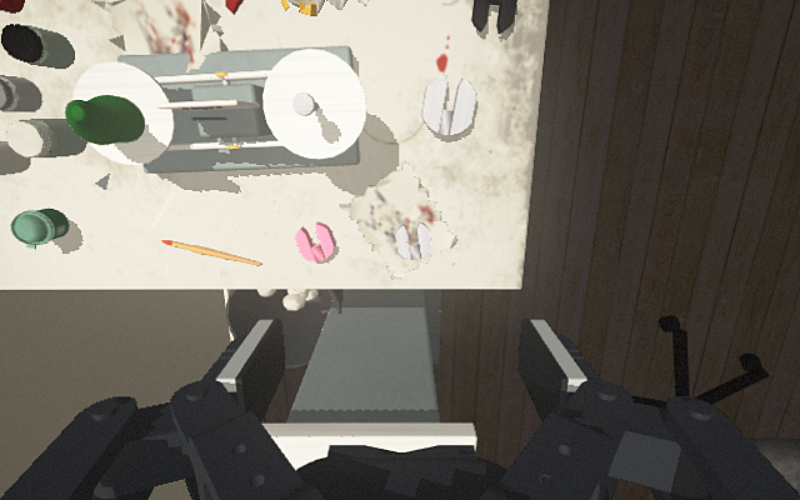

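The wrist view shows the large weight at (449,105), the small one at (413,241) and the cap at (304,104), and nothing is in the way. Now I'll feel the piece by pressing gently on the cap, and crop both weights for exact poses.

Run:
```python
from h import *
from plant import robot
f=dict(np.load("pics/w1.npz"));im=f["image"][:,:,::-1]
a=im[168:218,305:355];b=im[58:108,334:384]
cv2.imwrite("pics/c2.png",cv2.resize(np.hstack([a,b]),None,fx=8,fy=8,interpolation=cv2.INTER_CUBIC))
def F(n=8):
    r=[]
    for _ in range(n): r.append(robot.sense()["wrist_force"]);robot.sleep(.03)
    return np.mean(r,0).round(2),np.std(r,0).round(2)
robot.grip(0.0)
robot.goto([.5585,.0094,.155],[np.pi,0,0])
robot.sleep(.4);print("free",F())
robot.move_straight([.5585,.0094,.142],vel=.04);robot.sleep(.2);print("free",F())
for z in(.137,.134,.131,.129):
    robot.move_straight([.5585,.0094,z],vel=.02);robot.sleep(.35)
    s=robot.sense();print(s["tcp_pos"].round(4),F())
robot.move_straight([.5585,.0094,.16],vel=.06);robot.sleep(.2);print("free",F(),robot.sense()["t"])
```

```text
free (array([ 0.03, -0.06, -0.04]), array([0.36, 0.61, 0.35]))
free (array([ 0.01, -0.42, -0.06]), array([0.54, 0.48, 0.31]))
[0.5585 0.0094 0.1371] (array([ 0.28, -0.39,  0.16]), array([0.43, 0.5 , 0.4 ]))
[0.5588 0.0093 0.1342] (array([ 0.83, -0.87,  2.65]), array([0.34, 0.62, 0.3 ]))
[0.5585 0.0092 0.131 ] (array([ 1.02, -1.92,  2.93]), array([0.41, 0.36, 0.64]))
[0.5583 0.0094 0.1289] (array([-0.1 , -1.63,  2.62]), array([0.65, 0.65, 0.51]))
free (array([-0.35, -0.21, -0.46]), array([0.26, 0.53, 0.54])) 10.55
```

View pics/c2.png

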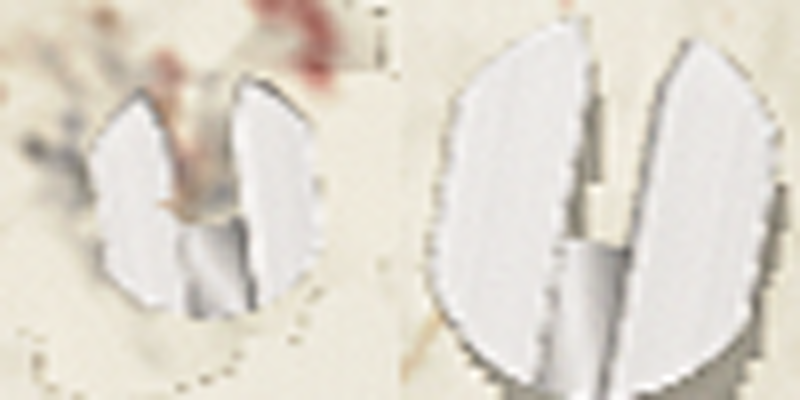

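The feel test gave 2.65, 2.93 and 2.62 N at 2, 5 and 7 mm down, against about 2.5 to 2.75 N expected for 300 g and 1.5 to 1.8 N for 200 g. So the hat weighs about 300 g, and both weights are needed.

The crop shows the small weight centred at about (208,197), leaning slightly left. The large one is at about (604,213), leaning right.

Run:
```python
from h import *
from plant import robot
f=dict(np.load("pics/w1.npz"))
S=lambda x,y:world(f,305+x/8-.5,168+y/8-.5,.012)[:2]
L=lambda x,y:world(f,334+(x-400)/8-.5,58+y/8-.5,.014)[:2]
yaw=lambda a,b:round(np.arctan2(*(b-a)[::-1]),3)
print("S",S(208,197),yaw(S(222,305),S(197,110)),yaw(S(100,255),S(92,155)),yaw(S(325,235),S(315,130)))
print("L",L(604,213),yaw(L(572,385),L(627,130)),yaw(L(435,270),L(455,110)),yaw(L(755,300),L(778,130)))
g=f["image"].astype(int);
print("cap",world(f,304/1.25-.4,104/1.25-.4,.125),"pan",world(f,314.5/1.25-.4,103.5/1.25-.4,.085),"L desk depth",world(f,340,85))
for p,y in(([.4218,-.0741,.018],.08),([.56,-.107,.018],-.13),([.498,.008,.1],.044)): print(robot.inverse_kinematics(p,[np.pi,0,y]))
```

```text
S [ 0.4218495  -0.07483978] 0.131 0.072 0.112
L [ 0.5601324 -0.1085063] -0.191 -0.116 -0.088
cap [0.55722295 0.008296   0.125     ] pan [0.55921464 0.00885739 0.085     ] L desk depth [ 0.55912089 -0.08520555  0.01510988]
[ 0.3886236   0.4676872  -0.37732292  2.26442269  0.37789525  0.46695908
 -1.78284293]
[ 0.37058693  0.61303398 -0.33837538  1.94373569  0.3265485   0.63776704
 -1.87613068]
[ 0.27819206  0.40911645 -0.4659773   2.06237465  0.27188838  0.7282076
 -1.88606138]
```

```bash
cat >> h.py <<'E'
from plant import robot
pi=np.pi
def pick(x,y,yaw,op,H=.12):
    robot.goto([x,y,H],[pi,0,yaw]); robot.grip(op,strength=35)
    robot.move_straight([x,y,.045],vel=.12); robot.sleep(.15)
    c=robot.move_straight([x,y,-.004],vel=.02,contact_N=3)
    z=robot.sense()["tcp_pos"][2]
    robot.move_straight([x,y,z+.003],vel=.03); robot.grip(0.0,strength=35)
    s=robot.sense(); print("contact",c,z,"grip",s["tcp_pos"].round(4),s["opening"],s["gripper_force"],s["t"])
    return s["tcp_pos"][2]
E
python3 - <<'E'
from h import *
robot.move_straight([.5585,.0094,.2],vel=.15)
zg=pick(.5601,-.1078,-.13,.75)
robot.move_straight([.5601,-.1078,.2],vel=.15)
s=robot.sense();print(zg,s["opening"],s["gripper_force"],s["wrist_force"],s["t"])
f=robot.grab_frame("wrist");np.savez("pics/w2.npz",**f)
cv2.imwrite("pics/w2.png",f["image"][:,:,::-1])
E
```

```text
contact True 0.005023120526426874 grip [ 0.5603 -0.1077  0.0083] 0.5743491007747036 39.97123747358273 15.4667
0.008311023588139503 0.5758029583708606 36.54020142741501 [-0.22859432 -0.81567509 -1.171504  ] 16.9
```

View pics/w2.png

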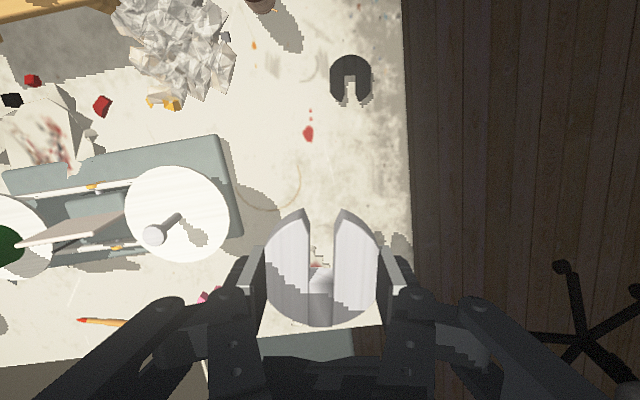

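The large weight is held squarely by its flats at (322,270), with the mouth forward. Next I'll slide it in under the cap.

```bash
cat >> h.py <<'E'
STEM=np.array([.5582,.0090]);YAW=.044;U=np.array([np.cos(YAW),np.sin(YAW)])
def at(d,z): return [*(STEM+d*U),z]
def insert(zg,under,d0=-.06):
    robot.goto(at(d0,.2),[pi,0,YAW]); robot.move_straight(at(d0,zg+under),vel=.12)
    robot.move_straight(at(-.012,zg+under),vel=.05); robot.sleep(.25)
    f0=np.mean([robot.sense()["wrist_force"] for _ in range(1)],0)
    c=robot.move_straight(at(.006,zg+under),vel=.012,contact_N=2.5)
    s=robot.sense(); d=(s["tcp_pos"][:2]-STEM)@U; print("stem contact",c,"d",d.round(4),s["tcp_pos"].round(4),(s["wrist_force"]-f0).round(2),s["t"])
    return d
E
python3 - <<'E'
from h import *
d=insert(.0083,.091)
f=robot.grab_frame("wrist");cv2.imwrite("pics/w3.png",f["image"][:,:,::-1])
E
```

```text
stem contact True d -0.0009 [0.5573 0.0089 0.0984] [-1.75  0.55 -0.5 ] 20.8833
```

View pics/w3.png

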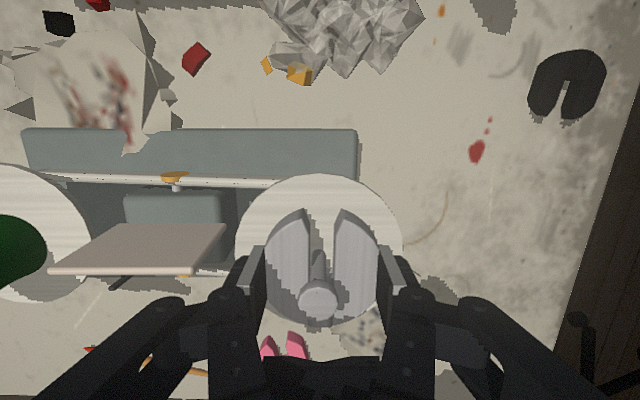

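The stem is in the slot, with the cap seen at (318,300) between the fingers. I'll re-feel the end stop once, then set the weight down, release it and retreat.

```bash
cat >> h.py <<'E'
def setdown(zg,d,under,top,op):
    z=zg+under
    robot.move_straight(at(d-.003,z),vel=.03); robot.sleep(.2)
    c=robot.move_straight(at(d+.004,z),vel=.01,contact_N=2.5)
    s=robot.sense(); d=(s["tcp_pos"][:2]-STEM)@U; print("again",c,d.round(4),s["wrist_force"].round(2))
    robot.move_straight(at(d,z),vel=.03); robot.sleep(.15)
    c=robot.move_straight(at(d,zg+top-.003),vel=.012,contact_N=1.8)
    s=robot.sense(); print("down",c,"underside",(s["tcp_pos"][2]-zg).round(4),s["wrist_force"].round(2))
    robot.grip(op); robot.sleep(.2)
    robot.move_straight(at(d,.2),vel=.12); s=robot.sense();print(s["opening"],s["t"])
E
python3 - <<'E'
from h import *
setdown(.0083,-.0009,.091,.085,.70)
f=robot.grab_frame("wrist");cv2.imwrite("pics/w4.png",f["image"][:,:,::-1])
E
```

```text
again True -0.0009 [-0.4  -0.81 -1.73]
down True underside 0.0841 [1.25 0.88 0.5 ]
0.7028088617285315 24.35
```

View pics/w4.png

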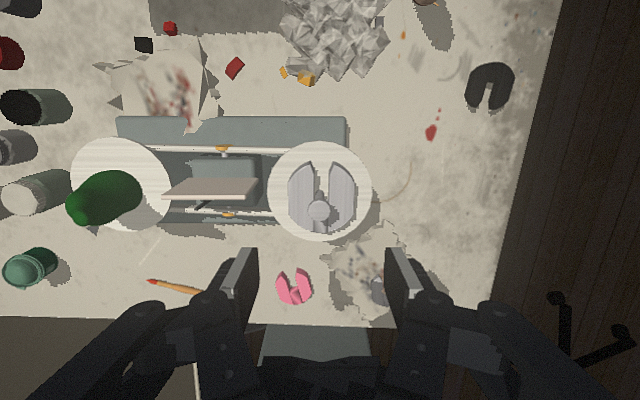

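The large weight sits flat on the pan at (322,200) with the stem at its slot end. Now the small silver weight, which is at (378,285) in this view behind the finger.

Run:
```python
from h import *
zg=pick(.4218,-.0745,.105,.6,H=.13)
robot.move_straight([.4218,-.0745,.2],vel=.15)
s=robot.sense();print(zg,s["opening"],s["gripper_force"],s["t"])
d=insert(zg,.0845+.014+.0038,d0=-.055)
f=robot.grab_frame("wrist");cv2.imwrite("pics/w5.png",f["image"][:,:,::-1])
```

```text
contact True 0.007779398093046989 grip [ 0.4218 -0.0745  0.011 ] 0.43954963901913835 35.04007279872894 28.6083
0.010951363502817172 0.43092665282749987 35.16849657520652 30.0167
stem contact True d 0.0004 [0.5586 0.0089 0.1124] [-0.46 -0.97  0.82] 33.7417
```

View pics/w5.png

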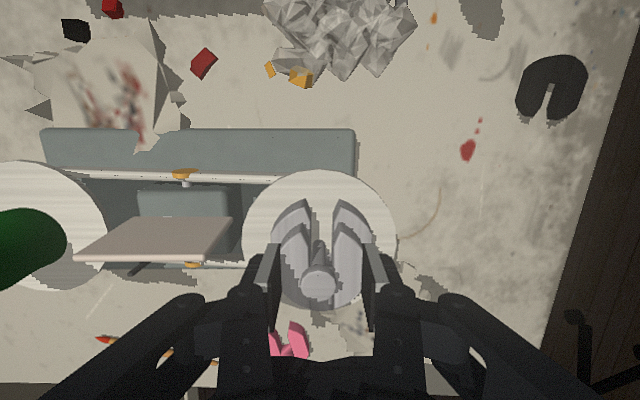

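The small weight is in over the large one, with the cap at (318,285). On set-down the pan should follow it to level, so I'll lower it to level height and then release.

Run:
```python
from h import *
zg=.01095; d=.0004; z=zg+.1014
robot.move_straight(at(d-.003,z),vel=.03); robot.sleep(.2)
c=robot.move_straight(at(d+.004,z),vel=.01,contact_N=2.5)
s=robot.sense(); d=(s["tcp_pos"][:2]-STEM)@U; print("again",c,d.round(4),s["wrist_force"].round(2))
robot.move_straight(at(d,z),vel=.03); robot.sleep(.1)
c=robot.move_straight(at(d,zg+.0895),vel=.012,contact_N=4); robot.sleep(.5)
s=robot.sense(); print("down",c,"underside",(s["tcp_pos"][2]-zg).round(4),s["wrist_force"].round(2))
robot.grip(.58); robot.sleep(.3)
robot.move_straight(at(d,.2),vel=.1); robot.goto([.47,-.06,.30],[pi,0,0]);robot.sleep(1)
f=robot.grab_frame("wrist")
t=robot.grab_frame("top")
im=np.vstack([cv2.resize(f["image"][:140,60:400,::-1],(800,329)),cv2.resize(t["image"][160:250,250:450,::-1],(600,270))[:, :] if 0 else cv2.resize(t["image"][165:240,255:455,::-1],(800,270))])
cv2.imwrite("pics/w6.png",im)
Z=lambda u,v:world(t,u,v)[2].round(4)
print("pan heights", [Z(u,v) for u,v in((349,205),(383,200),(366,219),(366,188))],[Z(u,v) for u,v in((272,205),(300,208),(272,212))],robot.sense()["t"])
```

```text
again True 0.0004 [-0.52 -1.02 -0.59]
down False underside 0.0895 [-0.19 -0.67 -0.53]
pan heights [np.float64(0.0744), np.float64(0.0747), np.float64(0.0775), np.float64(0.076)] [np.float64(0.076), np.float64(0.0758), np.float64(0.0759)] 40.1917
```

View pics/w6.png

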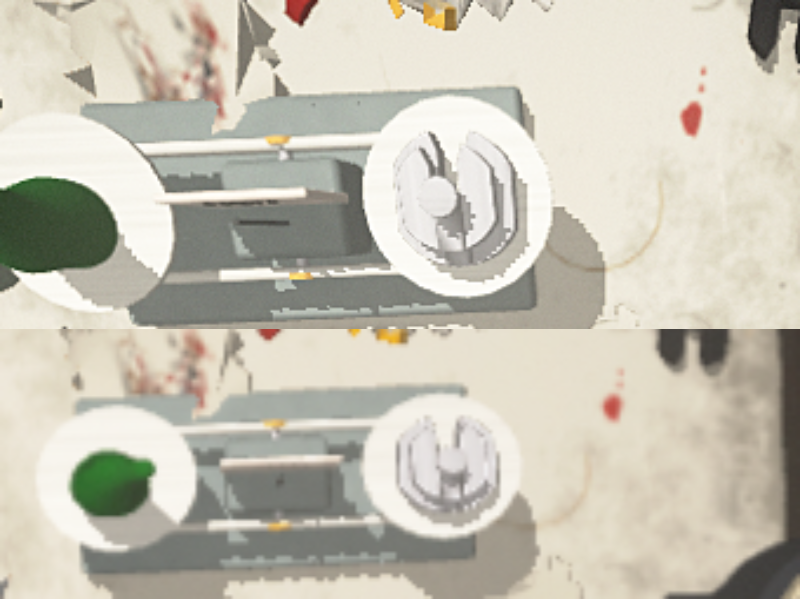

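Both weights are stacked flat on the right pan around the stem, at (455,195) in the upper view. Both pans stand at about 75 mm, so the beam is level. The robot is clear, so I'm handing in.

```bash
python3 -c "
from plant import robot
print(robot.close_job())"
```

```text
the job is handed in; nothing more can be done
None
```

The hat felt like about 300 g, so I stacked both weights (200 g and 100 g) on the right pan; the beam settled level, with both pans about 75 mm up, and the job was handed in at about 40 s.

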